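# Hang a guide roller on the spring-balanced swing arm

## Robot

A 6-joint arm with a two-finger parallel gripper is mounted at the origin on a cart in front of the work surface, level with it; the furniture and walls round the work are solid. World frame = base frame: x ahead of the robot, y to its left, z up, the work surface at z = 0. Lengths are in m, angles in rad, forces in N, time in s.
With the tool pointing down it reaches from about 0.275 to 0.85 m from the base axis. Payload 19 kg.
Tool frame: the origin (TCP) lies midway between the tips of the shut fingers; the grasp point (between the pads) lies 19 mm behind it; z points along the fingers, y is the line along which they close (so a half turn about z gives the same grasp; the last joint's range is limited). The gripper opens to 85 mm and grips with 20 to 120 N. Pads are 22 mm wide; open, the fingers measure 114 mm over their backs; the gripper's body (76 mm by 85 mm) begins 54 mm behind the grasp point. The pads swing forward as they close: fully open they stand 13 mm farther back than shut.
Start: joints at [1.171, 0.15, 1.437, -0, 1.554, -0.134], TCP at [0.151, 0.555, 0.231] pointing down, gripper open.
Joint ranges: [-2.8, 2.8], [-0.68, 2.1], [0.12, 2.68], [-1.39, 4.53], [0.16, 2.79], [-2.81, 2.81]. Speed limits (rad/s): [1.89, 1.89, 2.22, 3.01, 3.01, 3.01].

## Interface

Orientations are given as a unit quaternion [w, x, y, z].
In Python, from workcell import * gives the robot as it stands.
- The arm moves only by the shell command python3 -m jog 'ROWS'. ROWS is a JSON object of lists of equal length, an entry for each row: "grip": the finger opening in cm, from 0 to 8.54; "slide": the shift along the tool's x, y, z in cm, a list of three; "delta_rot": the turn, a rotation vector about the tool's x, y, z in degrees, a list of three. A call has 1 to 5 rows; each row shifts and turns the commanded pose from where the row before left it, along the tool's axes as they then stand; what a row does not reach is not made up. A row lasts 1/8 s, in which the tool goes at most 62.5 mm and 10.7 degrees, less where a joint would pass 70% of its speed; a pose out of reach is approached as far as the arm can. A call is refused whole if a number of a shift passes 6.25 or a number of a turn 10.7, either way. A call with a gripper value outside its range is refused whole. The fingers move at their own pace and stop on an object; the grip force is fixed at half the most. Time passes only in rows, so rows that do not move let the fingers close. It gives the time, the measured TCP pose, the force, the opening and the grip force at its end, in the units of the state.
- state(): the state, without advancing time (a new reading comes with each control period).
- grab_frame(name): name is "side" or "top" or "wrist"; returns a dict with "frame" (400x640x3 uint8, blue, green, red), "vfov" (degrees; the focal length in pixels is half the picture's height over the tangent of half this angle, whatever the lens; pixels are square), "cx", "cy" (the principal point, pixels), "D" ([k1, k2, p1, p2, k3] as OpenCV has them; the pictures are not rectified), "pose" (4x4, takes a point from camera to world coordinates). Camera axes: x right, y down, z forward; pixel columns grow to the right and rows downward; lengths in m; the calibration is good to about 2 mm. A picture is of the moment at which its call begins. There is no depth.
- hand_in(): hands the job in; it is judged then, once.
Trained networks look in a picture, given as the dict that the camera call returned (one of the last four; its "shot" number tells which), for a name from the list of things; names that differ only in an ending like _2 or _b are one class to them, and where a whole thing is asked for, a point or a joint stands for the part that bears it (a point fixed in the world has none). Each returns a list of dicts, best first, with "p" (0 to 1); they miss things now and then, are a little off and sometimes report something else, mostly with a low value. They report only what shows in the picture. A call takes as long as a camera call. They do not tell look-alikes from the thing itself.
- cut_out(picture, label): "region" (400x640 bool, what is visible of it) and "extent" ([left, top, right, bottom] as shares, 0 to 1, of the picture: columns of its width, rows of its height, round what is visible of it).
- spot_point(picture, label): "at" ([column, row] as shares, 0 to 1, of the picture: columns of its width, rows of its height: a listed point, or the origin of a listed thing).
The state is a dict: "t": time; "joints": joint angles; "qd": joint speeds; "effort": joint torques, N m; "eef_pos": TCP position; "eef_rot": TCP orientation; "wrist_force": force on the tool from outside, world axes, zero at the start; "torque": the same for the moment, N m; "width": finger opening in m; "grasp_force": force on a finger pad.
Only numpy, scipy, OpenCV 4.12 (cv2) and the standard library are available. Lean on these libraries where they do the work, as an engineer would, in place of code of your own. Each camera call takes 0.05 s, during which the arm holds its last target. There are 200 camera calls.

## Task

Pick up the guide roller that has the red-handled spindle and hang it in the fork at the end of the yellow spring-balanced swing arm, with the brass spigot seated in the pocket of the fork. Follow the arm slowly down as it sinks (no faster than about 3 cm per second) and let go only when the arm carries the whole weight, so that it neither drops nor springs back, and do not force the arm. Leave the other loose things where they stand.

Things in the scene. Friction and masses are not known exactly. Their poses are not given: they have to be found in the camera images.
- spindle: The load, 0.3 to 1 kg, upright: dark guide roller, 52 mm wide and tall; above it a 10 mm steel stem, a brass spigot 24 mm wide (bevelled foot) at 100 to 107 mm height, a brass flange 36 mm wide at 107 to 112, and a round red handle 22 mm wide at 112 to 156, gripped from above. Round about its z. Origin: centre of its underside.
- spindle_seat (a point): The centre of the underside of the brass spigot, 100 mm above the origin of the load.
- fork: Steel fork, kept level by a parallel linkage. Origin on its pivot, x points back to the post, z up. Opens to -x (to the robot): slot 16 mm wide, flared tips at x = -0.115, lips 5 mm high on the 8 mm plate; the stem enters the slot with the spigot above the lips. The arm is 260 mm from post hinge to pivot and slopes up 0.30 rad unloaded: sinking by angle a, fork and load move on that arc.
- fork_seat (a point): Centre of the pocket's floor (top of the plate), fork frame x = -0.070, height 257 mm unloaded. The lips make a pocket 28x28 mm round it for the 24 mm spigot, open only at the slot. The 10 mm stem meets the slot's end 1.5 mm past this centre. Loaded, it sinks 35 to 135 mm by the weight: about 1 N to leave the upper stop, then 0.65 N per 10 mm; released early or late it jumps.
- spare_roller: Bystander: a plain guide roller without spindle, 52 mm in diameter, 52 mm tall, standing on end; origin at the centre of its underside.
- roller_bracket: Bystander: grey U bracket holding a roller, 39x80x50 mm; origin at the centre of its underside.
- can: Bystander: grey tin can, 69 mm in diameter, 95 mm tall; origin at the centre of its underside.
Not all that is in view belongs to the job. What is shaped like the spindle but green or pink is not meant.

How it is judged:
On the way, in this order (a step that is already met when the one before it is completed fails the run):
1. the load is lifted clear of the bench in the fingers (height (world z) of spindle above 0.04 m and contact force between the fingers and spindle above 1 N), for 0.2 s.
2. the spigot sits in the fork's pocket, still held (horizontal distance between spindle_seat and fork_seat below 0.0045 m and z of spindle_seat in the frame of fork between -0.003 and 0.003 m and contact force between the fingers and spindle above 1 N), for 0.1 s.
3. the arm has sunk under the load, still held (height (world z) of fork_seat below 0.23 m and horizontal distance between spindle_seat and fork_seat below 0.0045 m and contact force between the fingers and spindle above 1 N), for 0.1 s.
At the end, for the whole second after the job is handed in: The load hangs upright (within 0.1 rad) from the fork, its spigot in the pocket (within 4.5 mm sideways and 3 mm in height), the fork's pocket has sunk below 230 mm above the bench (27 mm under its unloaded height) under it, and all is at rest and released (horizontal distance between spindle_seat and fork_seat below 0.0045 m and z of spindle_seat in the frame of fork between -0.003 and 0.003 m and angle between spindle's own z axis and vertical below 0.1 rad and height (world z) of fork_seat below 0.23 m and contact force between spindle and fork above 2.5 N and linear speed of spindle below 0.03 m/s and linear speed of fork below 0.02 m/s); the robot touches nothing.
It fails at once if the swing arm drops or springs up (its fork faster than 0.06 m/s) (linear speed of fork above 0.06 m/s).
It fails at once if the load is forced against the fork (over 18 N) (contact force between spindle and fork above 18 N).
It fails at once if another loose thing is shifted by more than 30 mm (distance of any of spare_roller, roller_bracket, can from where it was at the start of the episode above 0.03 m).
It also fails if it takes over 64 s, if anything falls off the work surface, if the arm or the gripper's body presses on something with over 40 N, if the wrist force passes 120 N, or if a joint passes its speed limit or range.

## Working session

There is one attempt and no reset: what is moved stays moved. The work goes in short steps, Python scripts to look and compute and a shell command to move; the robot and the scene stay as the last step left them, time stands still between calls to the robot, and variables do not carry over. Pictures are saved under pics/ and viewed, at most 11 in all, crops included, and the job is handed in when it is done.

```bash
mkdir -p pics; cat > h.py <<'E'
from workcell import *
import numpy as np, cv2
def K(p):
    f=200/np.tan(np.radians(p["vfov"])/2); return np.array([[f,0,p["cx"]],[0,f,p["cy"]],[0,0,1.]])
def ray(p,uv):
    n=cv2.undistortPoints(np.array([[uv]],float),K(p),np.array(p["D"],float))[0,0]
    T=np.array(p["pose"]); d=T[:3,:3]@[n[0],n[1],1]; return T[:3,3],d/np.linalg.norm(d)
def atz(p,uv,z):
    o,d=ray(p,uv); return o+d*(z-o[2])/d[2]
def tri(a,b):
    A=np.zeros((3,3));c=np.zeros(3)
    R=[ray(*a),ray(*b)]
    for o,d in R:
        M=np.eye(3)-np.outer(d,d);A+=M;c+=M@o
    x=np.linalg.solve(A,c); return x,[round(float(np.linalg.norm((np.eye(3)-np.outer(d,d))@(x-o))),4) for o,d in R]
def proj(p,X):
    T=np.linalg.inv(np.array(p["pose"])); r=cv2.Rodrigues(T[:3,:3])[0]
    return cv2.projectPoints(np.array([X],float),r,T[:3,3],K(p),np.array(p["D"],float))[0][0,0]
S=np.array([640,400])
E
python3 - <<'E'
from h import *
s=state(); print(s)
for n in ("side","top"):
    p=grab_frame(n); cv2.imwrite(f"pics/{n}0.png",p["frame"]); print(n,p["vfov"],p["cx"],p["cy"],p["D"],np.round(p["pose"],3).tolist())
    for l in ("spindle","spindle_seat","fork","fork_seat","spare_roller","roller_bracket","can"):
        print(l,[(np.round(np.array(d["at"])*S,1).tolist(),round(d["p"],2)) for d in spot_point(p,l)[:4]])
E
```

```text
{'t': 0.0, 'joints': array([ 1.17100268e+00,  1.50940166e-01,  1.43797214e+00, -6.84553535e-06,
        1.55380833e+00, -1.34021553e-01]), 'qd': array([-0.0021    , -0.000431  ,  0.00059506,  0.0018052 , -0.00010115,
        0.00011429]), 'effort': array([ 1.46034267e-04, -7.13066912e+01, -5.70862162e+01, -2.11866804e-04,
        9.12475545e-03, -5.23817209e-05]), 'eef_pos': array([0.15096887, 0.55458833, 0.23073089]), 'eef_rot': array([-1.45451227e-04,  1.32495210e-01,  9.91183485e-01, -5.44922515e-04]), 'wrist_force': array([ 0.58134295, -0.02536964, -0.5200674 ]), 'torque': array([0.01100981, 0.05199094, 0.00219918]), 'grasp_force': 0.0, 'width': 0.0854601841881529}
side 50.48407624219704 325.4786677739633 199.9510606164894 [-0.10475474  0.          0.          0.          0.        ] [[0.835, -0.242, 0.493, 0.025], [-0.549, -0.391, 0.738, -0.88], [0.014, -0.888, -0.46, 0.673], [0.0, 0.0, 0.0, 1.0]]
spindle [([304.4, 234.8], 0.95), ([287.1, 248.0], 0.95), ([313.7, 215.7], 0.95), ([324.6, 305.9], 0.94)]
spindle_seat [([303.6, 205.3], 0.87), ([314.7, 186.0], 0.73), ([289.3, 218.8], 0.68), ([328.8, 269.2], 0.57)]
fork [([271.3, 138.4], 0.56)]
fork_seat [([245.6, 143.6], 0.79)]
spare_roller [([325.2, 264.8], 0.63)]
roller_bracket [([383.6, 291.1], 0.57)]
can [([381.7, 254.8], 0.94), ([383.8, 292.7], 0.46)]
top 42.47300996389263 320.9440764704109 199.81272591453262 [0.02100897 0.         0.         0.         0.        ] [[-0.03, -0.995, 0.094, 0.456], [-1.0, 0.031, 0.004, -0.034], [-0.007, -0.093, -0.996, 1.413], [0.0, 0.0, 0.0, 1.0]]
spindle [([287.1, 202.9], 0.9), ([260.4, 179.1], 0.85), ([307.8, 232.8], 0.61), ([402.4, 247.6], 0.59)]
spindle_seat [([288.5, 207.1], 0.89), ([255.7, 171.8], 0.85), ([407.0, 248.4], 0.6), ([305.0, 229.9], 0.53)]
fork [([214.4, 207.6], 0.78)]
fork_seat [([215.4, 238.3], 0.67)]
spare_roller [([352.8, 213.4], 0.63)]
roller_bracket [([410.7, 197.0], 0.65)]
can [([370.1, 159.2], 0.71)]
```

View pics/side0.png

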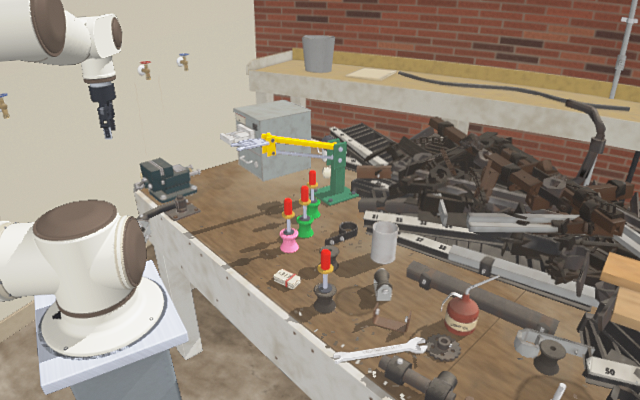

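View pics/top0.png

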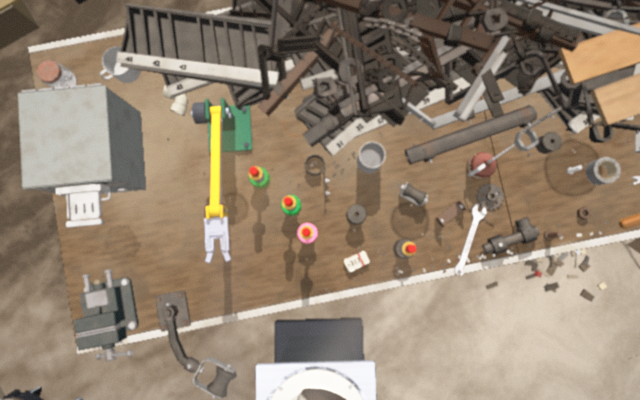

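The side view shows the dark-bodied, red-handled load at (325,290). Its look-alikes stand at (289,238) in pink and at (305,225) and (313,205) in green. The fork is at about (243,140). In the top view the load is at (405,248) and the fork's open end at (217,255), pointing to the robot.

```bash
python3 - <<'E'
from h import *
a=grab_frame("side"); b=grab_frame("top")
def best(p,l,near):
    L=[np.array(d["at"])*S for d in spot_point(p,l)]
    L=[x for x in L if np.linalg.norm(x-near)<25]
    return min(L,key=lambda x:np.linalg.norm(x-near)) if L else None
for l,na,nb,z in (("spindle",(324,306),(402,248),0),("spindle_seat",(328,269),(407,248),.1),("fork",(271,138),(214,208),None),("fork_seat",(245,143),(215,238),.257),("spare_roller",(330,245),(355,213),0),("can",(382,255),(370,160),0),("roller_bracket",(383,291),(411,197),0)):
    x,y=best(a,l,na),best(b,l,nb)
    if x is None or y is None: print(l,"none",x,y);continue
    print(l,*[np.round(v,4) for v in tri((a,x),(b,y))], *( [atz(a,x,z).round(4),atz(b,y,z).round(4)] if z is not None else []))
# red handle of the load: centroid of red pixels, mid height .134
for p,c in ((a,(325,262)),(b,(410,248))):
    h=cv2.cvtColor(p["frame"],cv2.COLOR_BGR2HSV); m=((h[...,0]<8)|(h[...,0]>172))&(h[...,1]>150)&(h[...,2]>90)
    yy,xx=np.nonzero(m); k=(abs(xx-c[0])<14)&(abs(yy-c[1])<18); print("red",k.sum(),xx[k].mean(),yy[k].mean(),yy[k].min(),yy[k].max(),atz(p,(xx[k].mean(),yy[k].mean()),.138).round(4))
f=cv2.resize(b["frame"][180:280,170:270],(600,600),interpolation=cv2.INTER_CUBIC); 
g=cv2.resize(a["frame"][110:170,205:295],(600,400),interpolation=cv2.INTER_CUBIC)
cv2.imwrite("pics/fork_top.png",f); cv2.imwrite("pics/fork_side.png",g)
E
```

```text
spindle [ 0.4517 -0.2419 -0.0055] [0.0045 0.0045] [ 0.4522 -0.249   0.    ] [ 0.4478 -0.2388  0.    ]
spindle_seat [ 0.4518 -0.2474  0.0966] [0.0018 0.0018] [ 0.4509 -0.2519  0.1   ] [ 0.4502 -0.2459  0.1   ]
fork [0.5538 0.208  0.2657] [0.0022 0.0022]
fork_seat [0.4811 0.2085 0.2561] [0.0016 0.0016] [0.4814 0.2052 0.257 ] [0.4796 0.209  0.257 ]
spare_roller [ 0.5423 -0.1161  0.0073] [0.0027 0.0027] [ 0.5454 -0.1067  0.    ] [ 0.5451 -0.118   0.    ]
can [ 0.686  -0.1683  0.0135] [0.0008 0.0008] [ 0.6987 -0.1535  0.    ] [ 0.6888 -0.1701  0.    ]
roller_bracket [ 0.5944 -0.2822 -0.0087] [0.0059 0.0059] [ 0.5925 -0.2923  0.    ] [ 0.5888 -0.2771  0.    ]
red 191 325.31413612565444 258.8848167539267 249 269 [ 0.4456 -0.2533  0.138 ]
red 64 411.234375 248.3125 245 252 [ 0.4492 -0.2472  0.138 ]
```

View pics/fork_top.png

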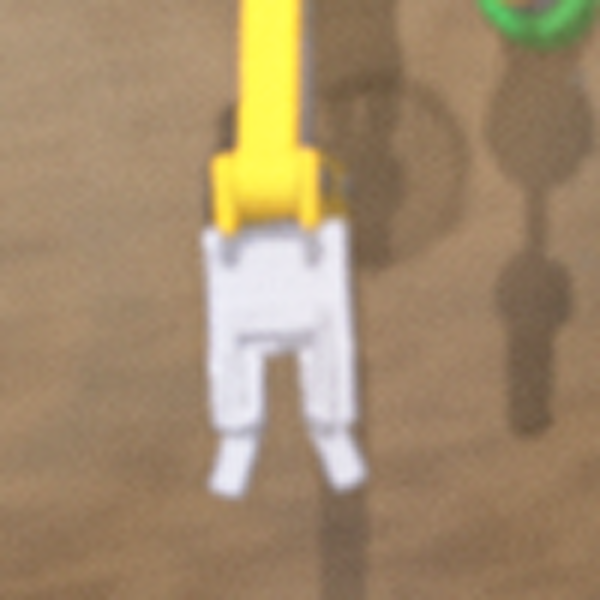

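```bash
python3 -m jog '{"grip":[8.5,8.5,8.5,8.5,8.5],"slide":[[0,0,-3.5],[0,0,-3.5],[-1.7,-4.7,0],[-1.7,-4.7,0],[-1.7,-4.7,0]],"delta_rot":[[0,0,-7.6],[0,0,-7.6],[0,0,0],[0,0,0],[0,0,0]]}'
python3 -m jog '{"grip":[8.5,8.5,8.5,8.5,8.5],"slide":[[-1.7,-4.7,0],[-1.7,-4.7,0],[-1.7,-4.7,0],[-1.7,-4.7,0],[-1.7,-4.7,0]],"delta_rot":[[0,0,0],[0,0,0],[0,0,0],[0,0,0],[0,0,0]]}'
```

```text
t: 2.22
eef_pos: [0.2022, 0.4123, 0.3013]
eef_rot: [0.0, 0.0, 1.0, 0.0]
wrist_force: [1.0, 0.2, -0.2]
width: 0.0851
grasp_force: 0.0
t: 2.85
eef_pos: [0.2869, 0.1773, 0.3015]
eef_rot: [0.0, 0.0, 1.0, 0.0]
wrist_force: [1.1, 0.1, 1.3]
width: 0.0854
grasp_force: 0.0
```

```bash
python3 -m jog '{"grip":[8.5,8.5,8.5,8.5,8.5],"slide":[[-1.8,-4.7,0],[-1.8,-4.7,0],[-1.8,-4.7,0],[-1.8,-4.7,0],[-1.8,-4.7,0]],"delta_rot":[[0,0,0],[0,0,0],[0,0,0],[0,0,0],[0,0,0]]}'
python3 -m jog '{"grip":[8.5,8.5,8.5,8.5,8.5],"slide":[[-1.8,-4.7,0],[-1.8,-4.7,0],[-1.8,-4.7,0],[-1.8,-4.7,2],[0,0,2]],"delta_rot":[[0,0,0],[0,0,0],[0,0,0],[0,0,0],[0,0,0]]}'
python3 - <<'E'
from h import *
w=grab_frame("wrist"); cv2.imwrite("pics/w1.png",w["frame"]); print(np.round(w["pose"],3).tolist(),w["vfov"],state()["eef_pos"])
for l,z in (("spindle",0),("spindle_seat",.1)):
    for d in spot_point(w,l)[:3]: u=np.array(d["at"])*S; print(l,u.round(1),round(d["p"],2),atz(w,u,z).round(4))
h=cv2.cvtColor(w["frame"],cv2.COLOR_BGR2HSV); m=(((h[...,0]<8)|(h[...,0]>172))&(h[...,1]>150)&(h[...,2]>80)).astype(np.uint8)
n,_,st,c=cv2.connectedComponentsWithStats(m)
for i in range(1,n):
    if st[i,4]>150: print("red",st[i],c[i].round(1),atz(w,c[i],.145).round(4))
E
```

```text
t: 3.48
eef_pos: [0.377, -0.0581, 0.3016]
eef_rot: [0.0, 0.001, 1.0, -0.0]
wrist_force: [0.3, 1.2, 0.7]
width: 0.0848
grasp_force: 0.0
t: 4.1
eef_pos: [0.449, -0.2471, 0.2598]
eef_rot: [-0.001, 0.002, 1.0, 0.0]
wrist_force: [-1.0, 1.1, -0.4]
width: 0.0851
grasp_force: 0.0
[[0.003, 0.955, 0.297, 0.372], [1.0, -0.003, -0.001, -0.247], [0.0, 0.297, -0.955, 0.402], [0.0, 0.0, 0.0, 1.0]] 62.13668606850129 [ 0.44818021 -0.2453176   0.25736574]
spindle [317.8 163.5] 0.97 [ 0.4495 -0.2478  0.    ]
spindle [541.7 256.2] 0.95 [0.5762 0.0526 0.    ]
spindle [519.6 202. ] 0.95 [0.4997 0.0091 0.    ]
spindle_seat [598.6 298.2] 0.96 [0.5749 0.0488 0.1   ]
spindle_seat [317.6 182.8] 0.64 [ 0.4486 -0.2477  0.1   ]
spindle_seat [583.  230.1] 0.57 [0.4972 0.0136 0.1   ]
red [306 176  27  36 771] [318.9 194.2] [ 0.4467 -0.2466  0.145 ]
red [ 578  225   61   40 1421] [608.3 244.8] [ 4.922e-01 -1.000e-04  1.450e-01]
red [602 296  38  42 896] [623.  313.7] [0.5613 0.0317 0.145 ]
```

View pics/w1.png

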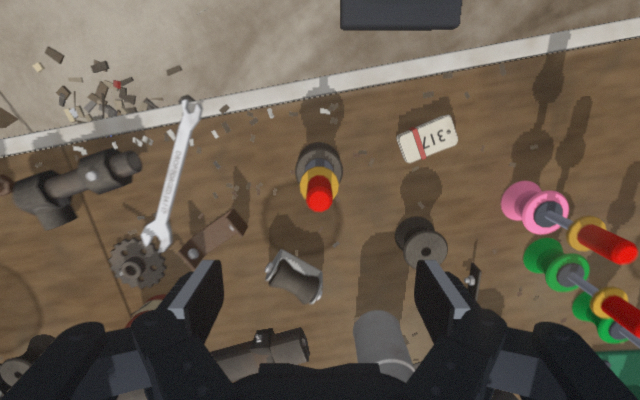

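The wrist view shows the red handle at (319,194) with the dark roller below it. It lies on the hand's centre line, at about (0.449, -0.2475). I'll descend and check before closing.

```bash
python3 -m jog '{"grip":[8.5,8.5,8.5,8.5,8.5],"slide":[[0,0,3],[0,0,3.5],[0,0,3.5],[0,0,2.5],[0,0,1.5]],"delta_rot":[[0,0,0],[0,0,0],[0,0,0],[0,0,0],[0,0,0]]}'
python3 - <<'E'
from h import *
w=grab_frame("wrist"); print(state()["eef_pos"],state()["wrist_force"])
for l,z in (("spindle",0),("spindle_seat",.1)):
    for d in spot_point(w,l)[:3]: u=np.array(d["at"])*S; print(l,u.round(1),round(d["p"],2),atz(w,u,z).round(4))
E
```

```text
t: 4.88
eef_pos: [0.4489, -0.244, 0.1216]
eef_rot: [0.0, -0.0, 1.0, -0.0]
wrist_force: [-0.0, -0.4, 0.0]
width: 0.0849
grasp_force: 0.0
[ 0.44844147 -0.24380035  0.11999595] [-0.11852448  0.02031658 -2.77588342]
spindle [626.7 321. ] 0.89 [0.5736 0.0481 0.    ]
spindle [609.8 247.5] 0.76 [0.4971 0.0113 0.    ]
spindle [315.9 191.8] 0.66 [ 0.4467 -0.2462  0.    ]
spindle_seat [313.2 248.6] 0.55 [ 0.4502 -0.2467  0.1   ]
spindle_seat [452.8 297.1] 0.3 [ 0.4805 -0.1674  0.1   ]
```

```bash
python3 -m jog '{"grip":[8.5,2,2,2,2],"slide":[[0,-0.3,0.1],[0,0,0],[0,0,0],[0,0,0],[0,0,0]],"delta_rot":[[0,0,0],[0,0,0],[0,0,0],[0,0,0],[0,0,0]]}'
python3 -m jog '{"grip":[1.5,1.5,1.5,1.5],"slide":[[0,0,0],[0,0,0],[0,0,0],[0,0,0]],"delta_rot":[[0,0,0],[0,0,0],[0,0,0],[0,0,0]]}'
```

```text
t: 5.65
eef_pos: [0.4487, -0.2474, 0.1206]
eef_rot: [0.0, 0.0, 1.0, -0.0]
wrist_force: [0.8, -0.1, 1.0]
width: 0.0209
grasp_force: 38.1
t: 6.15
eef_pos: [0.4488, -0.2474, 0.1206]
eef_rot: [0.0, 0.0, 1.0, -0.0]
wrist_force: [0.0, 1.5, 5.4]
width: 0.0203
grasp_force: 58.5
```

```bash
python3 -m jog '{"grip":[1.5,1.5,1.5,1.5,1.5],"slide":[[0,0,-2],[0,0,-3],[0,0,-4],[0,0,-4.5],[0,0,-3.5]],"delta_rot":[[0,0,0],[0,0,0],[0,0,0],[0,0,0],[0,0,0]]}'
python3 -m jog '{"grip":[1.5,1.5,1.5,1.5,1.5],"slide":[[0.5,2,0],[0.9,4,0],[0.9,4,0],[0.9,4,0],[0.9,4,0]],"delta_rot":[[0,0,0],[0,0,0],[0,0,0],[0,0,0],[0,0,0]]}'
python3 -m jog '{"grip":[1.5,1.5,1.5,1.5,1.5],"slide":[[1,4.5,0],[1,4.5,0],[1,4.5,0],[1,4.5,0],[0.8,3.5,0]],"delta_rot":[[0,0,0],[0,0,0],[0,0,0],[0,0,0],[0,0,0]]}'
python3 -m jog '{"grip":[1.5,1.5,1.5],"slide":[[0.8,3.5,0],[0.4,1.5,0],[0,0,0]],"delta_rot":[[0,0,0],[0,0,0],[0,0,0]]}'
```

```text
t: 6.78
eef_pos: [0.4485, -0.2473, 0.2917]
eef_rot: [0.0, 0.0, 1.0, -0.0]
wrist_force: [0.6, 0.5, -4.2]
width: 0.0205
grasp_force: 59.2
t: 7.4
eef_pos: [0.4064, -0.0654, 0.2885]
eef_rot: [-0.001, 0.0, 1.0, 0.0]
wrist_force: [0.7, -0.0, -3.9]
width: 0.0203
grasp_force: 59.3
t: 8.02
eef_pos: [0.3581, 0.1495, 0.2886]
eef_rot: [-0.001, -0.0, 1.0, -0.0]
wrist_force: [-0.1, 0.0, -3.9]
width: 0.0199
grasp_force: 59.4
t: 8.4
eef_pos: [0.3466, 0.1985, 0.2887]
eef_rot: [-0.001, -0.001, 1.0, -0.0]
wrist_force: [0.5, -0.0, -3.6]
width: 0.0203
grasp_force: 59.5
```

```bash
python3 - <<'E'
from h import *
print(state()["eef_pos"],state()["wrist_force"])
P={n:grab_frame(n) for n in("side","top","wrist")}
for n in P: cv2.imwrite(f"pics/{n}2.png",P[n]["frame"])
G={"spindle_seat":(.3466,.1985,.268),"fork_seat":(.481,.2085,.257),"fork":(.551,.209,.262)}
B={}
for l,X in G.items():
    for n,p in P.items():
        for d in spot_point(p,l)[:6]:
            u=np.array(d["at"])*S
            if np.linalg.norm(u-proj(p,X))<30: B[l,n]=u; print(l,n,u.round(1),round(d["p"],2),atz(p,u,X[2]).round(4))
    k=[n for n in P if (l,n) in B]
    for i in range(len(k)):
        for j in range(i): print("  tri",k[i],k[j],*[np.round(v,4) for v in tri((P[k[i]],B[l,k[i]]),(P[k[j]],B[l,k[j]]))])
f=lambda p,X,r,s:cv2.resize(cv2.getRectSubPix(P[p]["frame"],(2*r,2*r),tuple(float(v) for v in proj(P[p],X))),(s,s),interpolation=cv2.INTER_CUBIC)
cv2.imwrite("pics/c2.png",np.hstack([f("side",(.44,.2,.257),45,400),f("top",(.45,.2,.257),45,400)]))
E
```

```text
[0.34658917 0.19847174 0.28874759] [ 0.52370302 -0.01823936 -3.5530666 ]
spindle_seat side [206.6 146.6] 0.79 [0.3561 0.2074 0.268 ]
spindle_seat top [229.1 297.2] 0.55 [0.3553 0.1788 0.268 ]
spindle_seat top [218.7 301.9] 0.53 [0.3459 0.2018 0.268 ]
spindle_seat wrist [316.9 250. ] 0.89 [0.3493 0.1967 0.268 ]
  tri top side [0.3499 0.1996 0.272 ] [0.0038 0.0038]
  tri wrist side [0.3505 0.1965 0.2711] [0.0025 0.0025]
  tri wrist top [0.3461 0.1984 0.2762] [0.0018 0.0018]
fork_seat side [247.2 144.2] 0.58 [0.4706 0.194  0.257 ]
fork_seat top [215.2 239.6] 0.6 [0.4826 0.2105 0.257 ]
  tri top side [0.4808 0.2131 0.2491] [0.0021 0.0021]
fork side [268.2 136.7] 0.86 [0.5448 0.2083 0.262 ]
fork top [215.  208.7] 0.96 [0.5517 0.2092 0.262 ]
  tri top side [0.5492 0.2108 0.2605] [0.0029 0.0029]
```

View pics/wrist2.png

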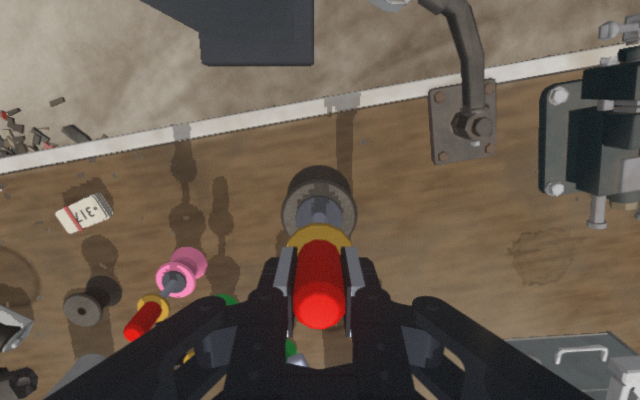

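View pics/c2.png

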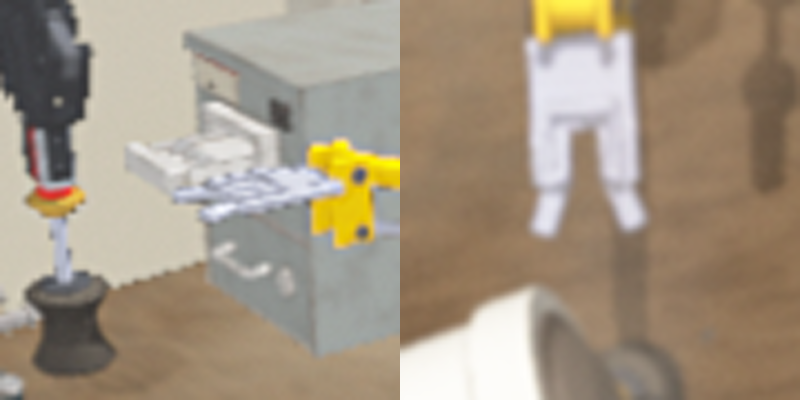

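The wrist view shows the load held upright in the fingers, but it looks back at the robot and the hand hides the fork. The crops show the fork open and level, with its tips at about x=0.435. I'll step aside so the wrist camera sees the fork from near.

```bash
python3 -m jog '{"grip":[1.5,1.5,1.5,1.5,1.5],"slide":[[0,-4,-1],[0,-4,-1],[-2,-3.9,-1],[-5.5,0,0],[-5.8,0,0]],"delta_rot":[[0,0,0],[0,0,0],[0,0,0],[0,0,0],[0,0,0]]}'
python3 -m jog '{"grip":[1.5,1.5],"slide":[[0,0,0],[0,0,0]],"delta_rot":[[0,0,0],[0,0,0]]}'
python3 - <<'E'
from h import *
print(state()["eef_pos"],state()["wrist_force"])
w=grab_frame("wrist"); cv2.imwrite("pics/wrist3.png",w["frame"])
for l,z in (("spindle_seat",state()["eef_pos"][2]-.0206),("fork_seat",.257),("fork",.262)):
    for d in spot_point(w,l)[:3]:
        u=np.array(d["at"])*S; print(l,u.round(1),round(d["p"],2),atz(w,u,z).round(4))
cv2.imwrite("pics/c3.png",cv2.resize(w["frame"][130:400,440:640],(592,600*270*592//(200*592)//1 if False else 600),interpolation=cv2.INTER_CUBIC))
E
```

```text
t: 9.62
eef_pos: [0.4824, 0.0779, 0.3209]
eef_rot: [0.001, 0.001, 1.0, -0.0]
wrist_force: [-0.8, 0.8, -2.6]
width: 0.0205
grasp_force: 60.2
t: 9.88
eef_pos: [0.4806, 0.0786, 0.32]
eef_rot: [-0.001, 0.0, 1.0, -0.0]
wrist_force: [-0.3, 0.4, -2.9]
width: 0.0204
grasp_force: 60.3
[0.48064142 0.07861954 0.31997281] [-0.29486214  0.42504742 -2.92609076]
spindle_seat [258.7 186. ] 0.82 [0.4466 0.0486 0.2999]
spindle_seat [315.8 250.4] 0.65 [0.4823 0.0773 0.2999]
spindle_seat [295.7 247.4] 0.51 [0.4806 0.0665 0.2999]
fork_seat [512.3 215.8] 0.83 [0.4781 0.2063 0.257 ]
fork [501.3 308.3] 0.9 [0.5456 0.2076 0.262 ]
```

View pics/wrist3.png

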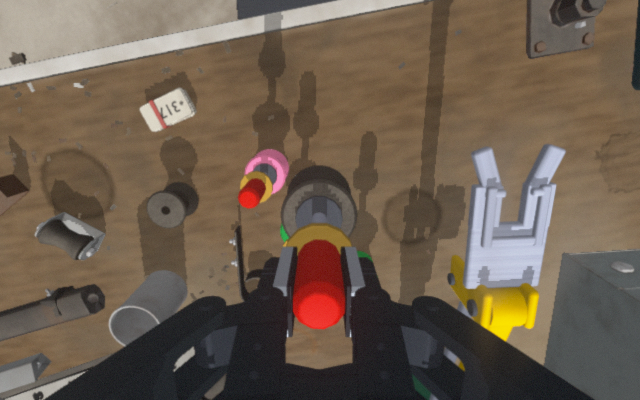

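The fork shows clearly at (470–565, 145–290), with its slot between columns 500 and 525. The load's spigot is at about (317,250). I'll enlarge the fork to read its edges.

```bash
python3 - <<'E'
import cv2
f=cv2.imread("pics/wrist3.png")[140:300,450:580]
cv2.imwrite("pics/c3.png",cv2.resize(f,None,fx=3.75,fy=3.75,interpolation=cv2.INTER_CUBIC))
E
```

```text
(no output)
```

View pics/c3.png

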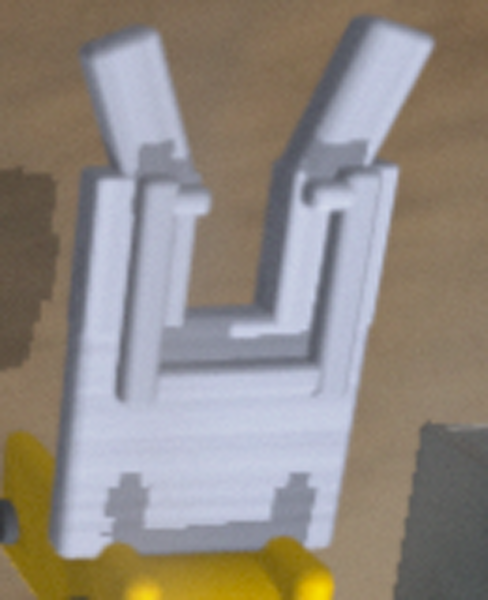

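```bash
python3 - <<'E'
from h import *
w=grab_frame("wrist"); print(state()["eef_pos"])
for n,X,Y,z in (("slotL near",193,215,.257),("slotL far",187,320,.257),("slotR near",301,185,.257),("slotR far",275,320,.257),("plateL near",95,172,.257),("plateL far",68,540,.257),("plateR near",396,168,.257),("plateR far",330,545,.257),("lipfrontL",205,190,.262),("lipfrontR",308,188,.262),("tipL in",155,32,.257),("tipL out",88,48,.257),("tipR in",362,20,.257),("tipR out",430,40,.257),("backlip topedge L",165,365,.262),("backlip R",318,362,.262),("lipL inner far",160,365,.262),("lipR inner far",325,360,.262),("lipL inner near",172,185,.262),("lipR inner near",352,180,.262)):
    print(n,atz(w,(450+X/3.75,140+Y/3.75),z).round(4))
E
```

```text
[0.48022023 0.07872759 0.32101409]
slotL near [0.4654 0.1978 0.257 ]
slotL far [0.4849 0.2    0.257 ]
slotR near [0.46   0.2156 0.257 ]
slotR far [0.4849 0.2157 0.257 ]
plateL near [0.4577 0.1796 0.257 ]
plateL far [0.5295 0.1848 0.257 ]
plateR near [0.4569 0.2315 0.257 ]
plateR far [0.5307 0.2348 0.257 ]
lipfrontL [0.4595 0.1962 0.262 ]
lipfrontR [0.4591 0.2136 0.262 ]
tipL in [0.4337 0.1862 0.257 ]
tipL out [0.4364 0.1755 0.257 ]
tipR in [0.4316 0.2204 0.257 ]
tipR out [0.4349 0.2325 0.257 ]
backlip topedge L [0.4914 0.1945 0.262 ]
backlip R [0.4909 0.2215 0.262 ]
lipL inner far [0.4914 0.1936 0.262 ]
lipR inner far [0.4905 0.2227 0.262 ]
lipL inner near [0.4586 0.1905 0.262 ]
lipR inner near [0.4577 0.2208 0.262 ]
```

```bash
python3 -m jog '{"grip":[1.5,1.5,1.5,1.5,1.5],"slide":[[5.5,0,0],[6,0,0],[0.3,4,1],[0,4.1,1],[0,4.1,0.9]],"delta_rot":[[0,0,0],[0,0,0],[0,0,0],[0,0,0],[0,0,0]]}'
python3 -m jog '{"grip":[1.5,1.5,1.5,1.5,1.5],"slide":[[0,0,0],[-2,0.1,0],[-2,0.1,0],[-1.5,0.1,0],[0,0,0]],"delta_rot":[[0,0,0],[0,0,0],[0,0,0],[0,0,0],[0,0,0]]}'
python3 -m jog '{"grip":[1.5,1.5,1.5],"slide":[[0,0,0],[0,0,0],[0,0,0]],"delta_rot":[[0,0,0],[0,0,0],[0,0,0]]}'
```

```text
t: 10.75
eef_pos: [0.3622, 0.2018, 0.2917]
eef_rot: [0.001, 0.0, 1.0, 0.0]
wrist_force: [0.1, 0.0, -4.2]
width: 0.0199
grasp_force: 60.3
t: 11.38
eef_pos: [0.4183, 0.2032, 0.2912]
eef_rot: [-0.0, 0.001, 1.0, -0.0]
wrist_force: [-1.0, -0.5, -3.7]
width: 0.0205
grasp_force: 60.7
t: 11.75
eef_pos: [0.4176, 0.2037, 0.2915]
eef_rot: [0.0, 0.0, 1.0, 0.0]
wrist_force: [-1.2, -0.0, -3.4]
width: 0.0199
grasp_force: 60.7
```

```bash
python3 -m jog '{"grip":[1.5,1.5,1.5,1.5,1.5],"slide":[[-0.8,0.05,0],[-0.8,0.05,0],[-0.8,0.05,0],[-0.8,0.05,0],[-0.8,0.05,0]],"delta_rot":[[0,0,0],[0,0,0],[0,0,0],[0,0,0],[0,0,0]]}'
python3 - <<'E'
from h import *
print(state()["eef_pos"],state()["wrist_force"])
a=grab_frame("side"); w=grab_frame("wrist")
f=cv2.resize(a["frame"][100:200,200:300],(400,400),interpolation=cv2.INTER_CUBIC)
g=cv2.resize(w["frame"][150:350,220:420],(400,400),interpolation=cv2.INTER_CUBIC)
cv2.imwrite("pics/c4.png",np.hstack([f,g]))
for n,p in (("side",a),("wrist",w)):
  for l,z in (("spindle_seat",state()["eef_pos"][2]-.0206),("fork_seat",.257)):
    for d in spot_point(p,l)[:2]:
        u=np.array(d["at"])*S; print(n,l,u.round(1),round(d["p"],2),atz(p,u,z).round(4))
E
```

```text
t: 12.38
eef_pos: [0.4585, 0.2061, 0.2912]
eef_rot: [-0.0, 0.0, 1.0, -0.0]
wrist_force: [0.1, -0.4, -4.1]
width: 0.0205
grasp_force: 60.7
[0.4584936  0.20614859 0.29117037] [ 0.13403084 -0.44802813 -4.09992313]
side spindle_seat [291.  217.9] 0.86 [ 0.3596 -0.2618  0.2704]
side spindle_seat [303.3 204.4] 0.84 [ 0.4075 -0.227   0.2704]
side fork_seat [248.8 143.5] 0.72 [0.477  0.1967 0.257 ]
wrist spindle_seat [179.9 276.9] 0.72 [0.4772 0.1295 0.2706]
wrist spindle_seat [137.6 210.9] 0.7 [0.4385 0.1123 0.2706]
```

View pics/c4.png

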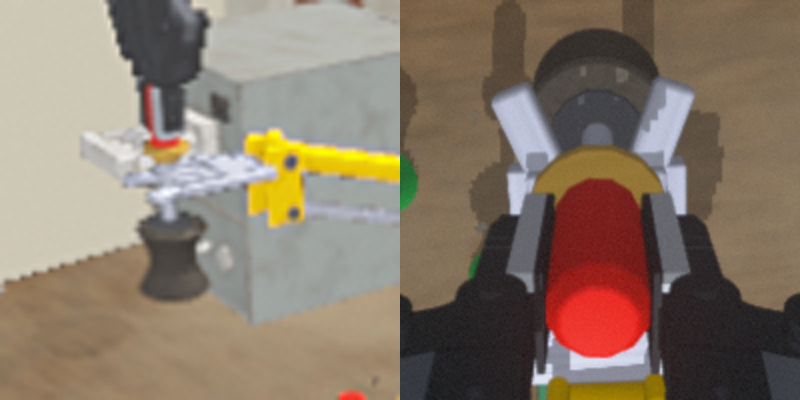

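The stem is inside the slot. In the wrist crop it is at column 597 and the lip corners centre on 596, and the spigot stands above the lips in the side crop. I'll go on inward in small steps, feeling for the slot's end.

```bash
python3 -m jog '{"grip":[1.5,1.5,1.5,1.5,1.5],"slide":[[-0.4,0.02,0],[-0.4,0.02,0],[-0.4,0.02,0],[-0.2,0.01,0],[-0.1,0,0]],"delta_rot":[[0,0,0],[0,0,0],[0,0,0],[0,0,0],[0,0,0]]}'
python3 -m jog '{"grip":[1.5,1.5,1.5],"slide":[[-0.1,0.0,0],[-0.1,0,0],[0,0,0]],"delta_rot":[[0,0,0],[0,0,0],[0,0,0]]}'
python3 -m jog '{"grip":[1.5,1.5],"slide":[[-0.1,0.0,0],[0,0,0]],"delta_rot":[[0,0,0],[0,0,0]]}'
```

```text
t: 13.3
eef_pos: [0.473, 0.2068, 0.2912]
eef_rot: [-0.0, 0.0, 1.0, -0.0]
wrist_force: [-0.5, -0.6, -4.6]
width: 0.0205
grasp_force: 60.7
t: 13.68
eef_pos: [0.4749, 0.2068, 0.2913]
eef_rot: [-0.0, 0.0, 1.0, -0.0]
wrist_force: [1.0, 0.2, -3.7]
width: 0.0203
grasp_force: 60.7
t: 13.92
eef_pos: [0.4759, 0.2068, 0.2913]
eef_rot: [-0.0, 0.0, 1.0, -0.0]
wrist_force: [-0.3, -0.1, -3.8]
width: 0.0203
grasp_force: 60.7
```

```bash
python3 -m jog '{"grip":[1.5,1.5,1.5],"slide":[[-0.05,0.0,0],[-0.05,0,0],[0,0,0]],"delta_rot":[[0,0,0],[0,0,0],[0,0,0]]}'|grep -E "pos|wrist"
python3 -m jog '{"grip":[1.5,1.5],"slide":[[-0.05,0.0,0],[0,0,0]],"delta_rot":[[0,0,0],[0,0,0]]}'|grep -E "pos|wrist"
python3 -m jog '{"grip":[1.5,1.5],"slide":[[-0.05,0.0,0],[0,0,0]],"delta_rot":[[0,0,0],[0,0,0]]}'|grep -E "pos|wrist"
```

```text
eef_pos: [0.4769, 0.2068, 0.2913]
wrist_force: [0.1, 0.2, -3.2]
eef_pos: [0.4774, 0.2068, 0.2913]
wrist_force: [0.6, 0.1, -3.4]
eef_pos: [0.4779, 0.2068, 0.2913]
wrist_force: [0.1, 0.0, -3.6]
```

```bash
python3 -m jog '{"grip":[1.5,1.5],"slide":[[-0.05,0.0,0],[0,0,0]],"delta_rot":[[0,0,0],[0,0,0]]}'|grep -E "pos|wrist"
python3 -m jog '{"grip":[1.5,1.5],"slide":[[-0.05,0.0,0],[0,0,0]],"delta_rot":[[0,0,0],[0,0,0]]}'|grep -E "pos|wrist"
```

```text
eef_pos: [0.4784, 0.2068, 0.2912]
wrist_force: [-0.1, -0.6, -3.1]
eef_pos: [0.4789, 0.2068, 0.2913]
wrist_force: [0.3, 0.3, -3.2]
```

```bash
python3 -m jog '{"grip":[1.5,1.5],"slide":[[-0.05,0.0,0],[0,0,0]],"delta_rot":[[0,0,0],[0,0,0]]}'|grep -E "pos|wrist"
python3 -m jog '{"grip":[1.5,1.5],"slide":[[-0.05,0.0,0],[0,0,0]],"delta_rot":[[0,0,0],[0,0,0]]}'|grep -E "pos|wrist"
```

```text
eef_pos: [0.4794, 0.2068, 0.2913]
wrist_force: [0.2, -0.0, -3.7]
eef_pos: [0.4797, 0.2068, 0.2913]
wrist_force: [-1.6, 0.5, -2.8]
```

```bash
python3 -m jog '{"grip":[1.5,1.5],"slide":[[-0.05,0.0,0],[0,0,0]],"delta_rot":[[0,0,0],[0,0,0]]}'|grep -E "pos|wrist"
```

```text
eef_pos: [0.4801, 0.2068, 0.2913]
wrist_force: [-5.5, 0.3, -2.1]
```

Contact with the slot's end came at TCP x≈0.4797, so the seat centre is at x≈0.4782, which matches the picture. I'll back off to it, weigh the load, then lower it into the pocket.

```bash
cat >> h.py <<'E'
def weigh(n=10):
    F=[]
    for _ in range(n): grab_frame("side"); F.append(state()["wrist_force"])
    F=np.array(F); s=state(); print("t",round(s["t"],2),"pos",s["eef_pos"].round(4),"F",F.mean(0).round(2),"sd",F.std(0).round(2))
E
python3 -m jog '{"grip":[1.5,1.5,1.5],"slide":[[0.1,0.03,0],[0.12,0.02,0],[0,0,0]],"delta_rot":[[0,0,0],[0,0,0],[0,0,0]]}'|grep -E "pos|wrist"
python3 -c "from h import *; weigh(16)"
python3 -m jog '{"grip":[1.5,1.5,1.5,1.5,1.5],"slide":[[0,0,0.2],[0,0,0.2],[0,0,0.2],[0,0,0.2],[0,0,0.1]],"delta_rot":[[0,0,0],[0,0,0],[0,0,0],[0,0,0],[0,0,0]]}'
python3 -c "from h import *; weigh(6)"
```

```text
eef_pos: [0.4783, 0.2074, 0.2914]
wrist_force: [0.3, -0.4, -3.8]
t 17.23 pos [0.4782 0.2073 0.2913] F [ 0.1  -0.11 -3.87] sd [0.47 0.49 0.6 ]
t: 17.85
eef_pos: [0.4781, 0.2073, 0.2821]
eef_rot: [-0.0, 0.0, 1.0, -0.0]
wrist_force: [-0.2, 0.5, -4.0]
width: 0.0201
grasp_force: 60.7
t 18.15 pos [0.4782 0.2073 0.2824] F [ 0.07  0.11 -3.75] sd [0.42 0.37 0.35]
```

```bash
python3 -m jog '{"grip":[1.5,1.5,1.5,1.5],"slide":[[0,0,0.1],[0,0,0.1],[0,0,0.1],[0,0,0]],"delta_rot":[[0,0,0],[0,0,0],[0,0,0],[0,0,0]]}'|grep -E "pos|wrist"
python3 -m jog '{"grip":[1.5,1.5,1.5],"slide":[[0,0,0.05],[0,0,0.05],[0,0,0]],"delta_rot":[[0,0,0],[0,0,0],[0,0,0]]}'|grep -E "pos|wrist"
python3 -c "from h import *; weigh(5)"
```

```text
eef_pos: [0.4781, 0.2073, 0.2792]
wrist_force: [-0.3, 0.4, -3.2]
eef_pos: [0.4782, 0.2073, 0.2782]
wrist_force: [1.0, -0.2, -4.5]
t 19.27 pos [0.4782 0.2073 0.2783] F [-0.01 -0.37 -3.91] sd [0.34 0.42 0.45]
```

```bash
python3 -m jog '{"grip":[1.5,1.5,1.5,1.5],"slide":[[0,0,0.05],[0,0,0.05],[0,0,0.05],[0,0,0]],"delta_rot":[[0,0,0],[0,0,0],[0,0,0],[0,0,0]]}'|grep -E "pos|wrist"
python3 -c "from h import *; weigh(5)"
python3 -m jog '{"grip":[1.5,1.5,1.5],"slide":[[0,0,0.05],[0,0,0.05],[0,0,0]],"delta_rot":[[0,0,0],[0,0,0],[0,0,0]]}'|grep -E "pos|wrist"
python3 -c "from h import *; weigh(5)"
```

```text
eef_pos: [0.4781, 0.2073, 0.2768]
wrist_force: [-0.7, -0.1, -1.5]
t 20.02 pos [0.4782 0.2073 0.2768] F [-0.66  0.41 -2.4 ] sd [0.29 0.58 0.2 ]
eef_pos: [0.4782, 0.2073, 0.2757]
wrist_force: [0.5, 0.4, -2.8]
t 20.65 pos [0.4782 0.2073 0.2758] F [-0.84  0.29 -2.32] sd [0.35 0.3  0.4 ]
```

```bash
python3 -m jog '{"grip":[1.5,1.5,1.5,1.5,1.5],"slide":[[0.07,0,0.15],[0.07,0,0.2],[0.07,-0.01,0.2],[0.06,0,0.2],[0.06,-0.01,0.2]],"delta_rot":[[0,0,0],[0,0,0],[0,0,0],[0,0,0],[0,0,0]]}'|grep -E "pos|wrist"
python3 - <<'E'
from h import *
weigh(5)
a=grab_frame("side");w=grab_frame("wrist")
f=cv2.resize(a["frame"][100:200,200:300],(400,400),interpolation=cv2.INTER_CUBIC)
g=cv2.resize(w["frame"][150:350,220:420],(400,400),interpolation=cv2.INTER_CUBIC)
cv2.imwrite("pics/c5.png",np.hstack([f,g]))
E
```

```text
eef_pos: [0.4748, 0.2071, 0.2662]
wrist_force: [1.5, -0.0, -3.1]
t 21.52 pos [0.4749 0.2071 0.2663] F [ 0.58  0.15 -2.05] sd [0.56 0.45 0.64]
```

View pics/c5.png

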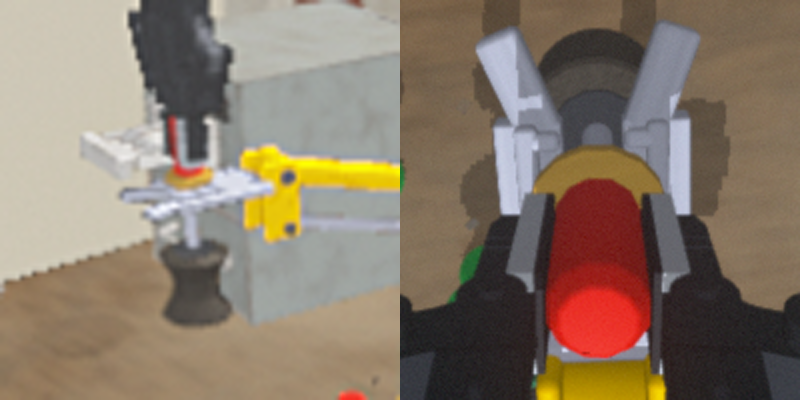

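The spigot sits between the lips with the stem centred in the slot at crop column 597, and the fork sinks with it. I'll follow the arc on down.

```bash
python3 -m jog '{"grip":[1.5,1.5,1.5,1.5,1.5],"slide":[[0.04,0,0.15],[0.05,0,0.22],[0.05,-0.01,0.22],[0.05,0,0.22],[0.04,0,0.18]],"delta_rot":[[0,0,0],[0,0,0],[0,0,0],[0,0,0],[0,0,0]]}'|grep -E "pos|wrist"
python3 -c "from h import *; weigh(4)"
python3 -m jog '{"grip":[1.5,1.5,1.5,1.5,1.5],"slide":[[0.04,0,0.15],[0.04,0,0.22],[0.04,-0.01,0.22],[0.04,0,0.22],[0.04,0,0.18]],"delta_rot":[[0,0,0],[0,0,0],[0,0,0],[0,0,0],[0,0,0]]}'|grep -E "pos|wrist"
python3 -c "from h import *; weigh(8)"
```

```text
eef_pos: [0.4725, 0.207, 0.2563]
wrist_force: [-0.7, 0.7, -0.8]
t 22.45 pos [0.4726 0.207  0.2564] F [-0.46  0.27 -1.21] sd [0.38 0.39 0.33]
eef_pos: [0.4705, 0.2069, 0.2463]
wrist_force: [-0.4, 0.6, -0.5]
t 23.48 pos [0.4706 0.2069 0.2466] F [-0.57  0.03 -0.49] sd [0.54 0.36 0.57]
```

```bash
python3 -m jog '{"grip":[1.5,1.5,1.5,1.5,1.5],"slide":[[0.02,0,0.12],[0.02,0,0.15],[0.03,-0.01,0.15],[0.02,0,0.13],[0,0,0]],"delta_rot":[[0,0,0],[0,0,0],[0,0,0],[0,0,0],[0,0,0]]}'|grep -E "pos|wrist"
python3 -c "from h import *; weigh(24)"
```

```text
eef_pos: [0.4696, 0.2068, 0.2409]
wrist_force: [-1.2, 1.7, -0.5]
t 25.3 pos [0.4697 0.2068 0.241 ] F [-0.76  1.16 -0.26] sd [0.55 0.48 0.49]
```

```bash
python3 -m jog '{"grip":[1.5,1.5,1.5,1.5],"slide":[[0.03,0.02,0.1],[0.03,0.02,0.1],[0.02,0.01,0.1],[0,0,0]],"delta_rot":[[0,0,0],[0,0,0],[0,0,0],[0,0,0]]}'|grep -E "pos|wrist"
python3 -c "from h import *; weigh(30)"
```

```text
eef_pos: [0.4689, 0.2072, 0.2379]
wrist_force: [1.6, -1.1, -0.8]
t 27.3 pos [0.4689 0.2073 0.238 ] F [ 1.14 -1.69 -0.23] sd [0.45 0.61 0.48]
```

```bash
python3 -m jog '{"grip":[1.5,1.5,1.5,1.5],"slide":[[0,-0.02,0.1],[0,-0.01,0.1],[0,0,0.05],[0,0,0]],"delta_rot":[[0,0,0],[0,0,0],[0,0,0],[0,0,0]]}'|grep -E "pos|wrist"
python3 -c "from h import *; weigh(30)"
```

```text
eef_pos: [0.4687, 0.2071, 0.2354]
wrist_force: [-2.2, 0.6, -0.2]
t 29.3 pos [0.4689 0.207  0.2355] F [-1.9   1.21  0.33] sd [0.42 0.58 0.38]
```

```bash
python3 -m jog '{"grip":[1.5,1.5,1.5,1.5],"slide":[[0.02,0.01,-0.05],[0.01,0.01,-0.03],[0,0,0],[0,0,0]],"delta_rot":[[0,0,0],[0,0,0],[0,0,0],[0,0,0]]}'|grep -E "pos|wrist"
python3 -c "from h import *; weigh(16)"
```

```text
eef_pos: [0.4687, 0.2071, 0.2363]
wrist_force: [1.5, 0.2, -0.0]
t 30.6 pos [0.4686 0.2072 0.2363] F [ 1.71 -0.69 -0.24] sd [0.29 0.45 0.27]
```

Vertical force is balanced to within about 0.25 N, which corresponds to a few mm of arm travel. I'll release gently.

```bash
python3 -m jog '{"grip":[2.1,2.2,2.3,2.4,2.6],"slide":[[0,0,0],[0,0,0],[0,0,0],[0,0,0],[0,0,0]],"delta_rot":[[0,0,0],[0,0,0],[0,0,0],[0,0,0],[0,0,0]]}'
python3 -m jog '{"grip":[2.8,3.2,4,5,6],"slide":[[0,0,0],[0,0,0],[0,0,0],[0,0,0],[0,0,0]],"delta_rot":[[0,0,0],[0,0,0],[0,0,0],[0,0,0],[0,0,0]]}'
python3 - <<'E'
from h import *
a=grab_frame("side");w=grab_frame("wrist")
f=cv2.resize(a["frame"][100:200,200:300],(400,400),interpolation=cv2.INTER_CUBIC)
g=cv2.resize(w["frame"][150:400,195:445],(400,400),interpolation=cv2.INTER_CUBIC)
cv2.imwrite("pics/c6.png",np.hstack([f,g])); print(state()["eef_pos"],state()["wrist_force"])
E
```

```text
t: 31.22
eef_pos: [0.4685, 0.2072, 0.2363]
eef_rot: [-0.0, 0.0, 1.0, -0.0]
wrist_force: [-0.4, 0.3, -0.5]
width: 0.0262
grasp_force: 0.0
t: 31.85
eef_pos: [0.4686, 0.2072, 0.2363]
eef_rot: [-0.0, 0.0, 1.0, -0.0]
wrist_force: [0.1, -0.4, -0.7]
width: 0.0602
grasp_force: 0.0
[0.46856164 0.20719219 0.23628151] [-0.37243893  0.6257354  -0.32941698]
```

View pics/c6.png

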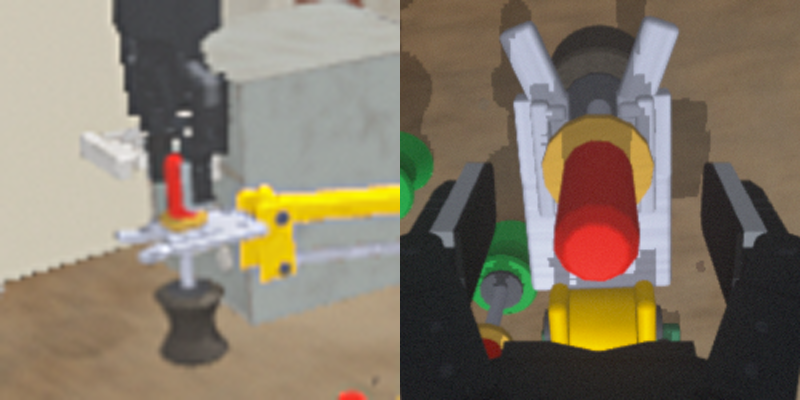

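The load hangs upright from the fork with its spigot in the pocket and the fingers clear on both sides. I'll raise the hand straight up, check once, and hand in.

```bash
python3 -m jog '{"grip":[6.5,6.5,6.5,6.5,6.5],"slide":[[0,0,-1],[0,0,-2],[0,0,-3],[0,0,-4],[0,0,-3]],"delta_rot":[[0,0,0],[0,0,0],[0,0,0],[0,0,0],[0,0,0]]}'
python3 -m jog '{"grip":[6.5,6.5,6.5,6.5,6.5],"slide":[[0,0,0],[0,0,0],[0,0,0],[0,0,0],[0,0,0]],"delta_rot":[[0,0,0],[0,0,0],[0,0,0],[0,0,0],[0,0,0]]}'
python3 - <<'E'
from h import *
p=grab_frame("wrist");a=grab_frame("side")
for n,q in (("w",p),("s",a)):
  for l in ("spindle_seat","fork_seat"):
    for d in spot_point(q,l)[:5]:
      u=np.array(d["at"])*S
      if np.linalg.norm(u-proj(q,(.469,.207,.216)))<30: print(n,l,u.round(1),round(d["p"],2),atz(q,u,.216).round(4),proj(q,(.469,.207,.216)).round(1))
print(state()["eef_pos"]); print(hand_in())
E
```

```text
t: 32.58
eef_pos: [0.4685, 0.2072, 0.3687]
eef_rot: [0.001, 0.0, 1.0, 0.0]
wrist_force: [0.5, 0.0, 1.6]
width: 0.065
grasp_force: 0.0
t: 33.2
eef_pos: [0.4685, 0.2072, 0.366]
eef_rot: [-0.0, 0.0, 1.0, -0.0]
wrist_force: [-0.6, -0.3, -0.3]
width: 0.0651
grasp_force: 0.0
w spindle_seat [314.9 188.8] 0.75 [0.4714 0.2039 0.216 ] [318.2 186.3]
s spindle_seat [246.1 157.5] 0.91 [0.4659 0.1978 0.216 ] [245.8 156.3]
[0.46857181 0.20722205 0.36627942]
the job is handed in; nothing more can be done
None
```

The red-handled spindle hangs in the fork of the yellow arm, spigot in the pocket. The arm sank about 41 mm, the load was released with the weight balanced, the hand is clear, and the job was handed in at about 33 s. The hand-in call gave no verdict.

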